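Clip the tube plate onto the bench shaker

TASK

Clip the blue tube plate, which has a black grip bar, onto the shaker: set its four corner holes over the four studs on the shaker's platform and press it down evenly, without dropping or slamming it, keeping it nearly level all the while, until all four orange catches have snapped out over it and it sits fully home. Leave the other things on the bench where they are.

Things in the scene. Friction and masses are not known exactly. Their poses are not given: they have to be found in the camera images.
- tube_plate: Loose blue flat plate, 120 (its x) x 160 (its y) x 4 mm, about 0.25 kg, starting flat on the bench. Origin: centre of its underside; z up. Four square through-holes 11 x 11 mm near its corners, centred at x = +-45, y = +-62 mm. It fits either way round (half turn). The flat black discs on it are no obstacle. Good bare places to press with closed fingers: x = +-45, y = +-38 mm.
- grip (a point): Middle of the black upright grip bar at the plate's centre, 27 mm above the plate's underside, axes as the plate. The bar is 14 mm thick (x), 50 mm long (y) and reaches from the plate's top face to 40 mm above the underside; take it across its 14 mm. Pass over it when moving across the plate.
- deck (a point): Middle of the four studs on the fixed shaker (white machine 210 x 190 mm, dark platform 132 x 172 mm, platform top 80 mm above the bench). It lies at the height of the studs' grey shoulders, 86 mm above the bench, where the plate's underside rests when home. x along the platform's short side, y along its long side, z up. Studs at x = +-45, y = +-62 mm.
- stud (a point): Axis of one stud (deck x = -45, y = -62 mm) at shoulder height; all four are alike, axes as deck. White round 9 mm post from the 17 x 17 mm shoulder (z = 0) to z = 16 mm, then a cone up to z = 23 mm. On its outer y side an orange sprung catch: tip 4.5 mm out from the post at z = 7 mm, sloping in above to the post's face at about z = 15 mm.
- catch0 (a joint): Travel (m) of the catch on the stud at deck x = -45, y = -62 mm: 0 sprung out, up to 0.0055 pushed in. A plate laid on the studs rests on the catch slopes, underside about 11 to 14 mm above home. Pressing pushes a catch in; it springs back out over the plate about 3 mm above home. Each takes about 6 to 12 N beside its stud, all four at once about 20 to 25 N: easiest pressed one by one.
- catch1 (a joint): Travel of the catch on the stud at deck x = -45, y = +62 mm, as catch0.
- catch2 (a joint): Travel of the catch on the stud at deck x = +45, y = -62 mm, as catch0.
- catch3 (a joint): Travel of the catch on the stud at deck x = +45, y = +62 mm, as catch0.
- well_plate_a: Bystander: loose white well plate 86 x 128 x 14 mm, origin under its centre.
- well_plate_b: Bystander: loose pale grey well plate 86 x 128 x 14 mm, origin under its centre.
- tip_box: Bystander: loose blue box of pipette tips 85 x 120 x 64 mm, origin under its centre.
- beaker: Bystander: loose empty glass beaker, 70 mm across, 85 mm tall, origin under its centre.
- jar: Bystander: loose amber jar with red cap, 60 mm across, 75 mm tall, origin under its centre.
- bottle: Bystander: loose white bottle with blue cap, 70 mm across, 150 mm tall, origin under its centre.
- marker: Bystander: loose white and green marker pen, 135 mm long, 14 mm thick, lying on the bench.
There are look-alikes about, which are no part of the job. Of the things shaped like the tube_plate, the blue one is meant.

How it is judged:
By the outcome, as a careful person would: the job done as asked, in the order asked, and still so for the second after the job is handed in, with the robot touching nothing.
It also fails if it takes over 70 s, if anything falls off the work surface, if the arm or the gripper's body presses on something with over 40 N, if the wrist force passes 120 N, or if a joint passes its speed limit or range.

ROBOT

A 7-joint arm with a two-finger parallel gripper is mounted at the origin on the work surface. World frame = base frame: x ahead of the robot, y to its left, z up, the work surface at z = 0. Lengths are in m, angles in rad, forces in N, time in s.
With the tool pointing down it reaches from about 0.425 to 0.95 m from the base axis. Payload 4.7 kg.
Tool frame: the origin (TCP) lies on the front face of the gripper's body, between the roots of the fingers; the fingertips stand 73 mm ahead of it and the grasp point (between the pads) lies r.hold_point_z ahead of it (r.hold_point_z is the distance from the TCP to the grasp point, in m); x points along the fingers, y is the direction in which the jaws open and shut, and the axes are right-handed (so a half turn about x gives the same grasp; the last joint's range is limited). The gripper opens to 85 mm and grips with 20 to 120 N. Pads are 22 mm wide; open, the fingers measure 114 mm over their backs; the gripper's body (76 mm by 85 mm) begins 54 mm behind the grasp point. The pads swing forward as they close: fully open they stand 13 mm farther back than shut.
Start: joints at [1.233, 0.469, -0.049, 1.532, 0.024, 1.141, -0.082], TCP at [0.205, -0.643, 0.304] pointing down, gripper open.
Joint ranges: [-2.59, 2.59], [-0.33, 1.99], [-1.39, 1.29], [0.1, 2.45], [-1.04, 4.18], [0.21, 1.99], [-2.66, 2.66]. Speed limits (rad/s): [2.57, 2.57, 3.14, 3.14, 3.14, 3.14, 3.14].

INTERFACE

Orientations are given as a rotation vector (axis times angle).
In Python, from bench import r gives the robot as it stands.
- The arm moves only by the shell command python3 -m creep 'ROWS' [OPENING] [FORCE]. ROWS is JSON, a list of rows, each a list of 2 entries, a list of its own where there are three numbers: the shift along the tool's x, y, z in units of 20 mm (1.0 is 20 mm), then the turn, a rotation vector about the tool's x, y, z in units of 0.12 rad (1.0 is 0.12 rad). A call has 1 to 12 rows; each row shifts and turns the commanded pose from where the row before left it, along the tool's axes as they then stand; what a row does not reach is not made up. A row lasts 1/12 s, in which the tool goes at most 41.7 mm and 7.16 degrees, less where a joint would pass 70% of its speed; a pose out of reach is approached as far as the arm can. A call with a number of a shift or a turn outside -1 to 1 is refused whole. A call with a gripper value outside its range is refused whole. OPENING is the opening, from -1 (shut) to 1 (fully open), set as the call begins (- or left out, the last holds). The fingers move at their own pace and stop on an object; FORCE is the grip in N (left out, the last holds). Time passes only in rows, so rows that do not move let the fingers close. It gives the time, the measured TCP pose, the force and the opening at its end, in the units of the state.
- r.observe(): the state, without advancing time (a new reading comes with each control period).
- r.camera(name): name is "scene" or "top" or "wrist"; returns a dict with "frame" (384x512x3 uint8, red, green, blue), "range_z" (384x512 float32, m along the optical axis (not along the pixel's ray), 0 where there is no reading), "K" (3x3 intrinsics, pixels), "world_from_camera" (4x4, takes a point from camera to world coordinates); the wrist camera has in their place "hand_eye" (4x4, takes a point from camera to tool coordinates, whose origin is the TCP and whose axes are the tool frame's). Camera axes: x right, y down, z forward; pixel columns grow to the right and rows downward; lengths in m; the calibration is good to about 2 mm. A picture is of the moment at which its call begins: read the wrist's pose just before it.
- r.close_job(): hands the job in, once; it reports no verdict.
The state is a dict: "t": time; "joint_positions": joint angles; "joint_velocities": joint speeds; "effort": joint torques, N m; "position": TCP position; "tcp_rot": TCP orientation; "wrist_force": force on the tool from outside, world axes, zero at the start; "ft_torque": the same for the moment, N m; "finger_gap": finger opening in m.
Only numpy, scipy, OpenCV 4.12 (cv2) and the standard library are available. Lean on these libraries where they do the work, as an engineer would, in place of code of your own. Each camera call takes 0.05 s, during which the arm holds its last target.

## Working session

There is one attempt and no reset: what is moved stays moved. The work goes in short steps, Python scripts to look and compute and a shell command to move; the robot and the scene stay as the last step left them, time stands still between calls to the robot, and variables do not carry over. Pictures are saved under pics/ and viewed, and the job is handed in when it is done.

```bash
ls; mkdir -p pics
python3 - <<'E'
from bench import r
import cv2,numpy as np
s=r.observe();print({k:np.round(v,3).tolist() for k,v in s.items()},r.hold_point_z)
for n in("scene","top","wrist"):
    c=r.camera(n);cv2.imwrite(f"pics/{n}0.png",c["frame"][:,:,::-1]);np.savez(f"{n}0.npz",**c)
    print(n,c["K"].round(1).tolist(),(c.get("world_from_camera") if n!="wrist" else c["hand_eye"]).round(3).tolist())
E
```

```text
pics
{'t': 0.0, 'joint_positions': [1.233, 0.469, -0.049, 1.534, 0.024, 1.141, -0.082], 'joint_velocities': [-0.001, -0.0, 0.002, -0.001, 0.001, -0.002, -0.002], 'effort': [0.0, -51.03, -0.046, -23.771, 0.011, 0.008, 0.0], 'position': [0.205, -0.643, 0.303], 'tcp_rot': [2.055, 0.322, -2.056], 'wrist_force': [-0.178, 0.209, -0.747], 'ft_torque': [0.014, 0.017, 0.003], 'finger_gap': 0.086} 0.0539
scene [[454.4, 0.0, 263.7], [0.0, 454.4, 192.6], [0.0, 0.0, 1.0]] [[0.168, 0.641, -0.749, 1.571], [0.986, -0.116, 0.122, -0.172], [-0.009, -0.759, -0.651, 1.0], [0.0, 0.0, 0.0, 1.0]]
top [[361.4, 0.0, 259.5], [0.0, 361.4, 196.5], [0.0, 0.0, 1.0]] [[0.008, -0.988, 0.156, 0.359], [-1.0, -0.009, -0.006, 0.008], [0.007, -0.156, -0.988, 1.141], [0.0, 0.0, 0.0, 1.0]]
wrist [[326.5, 0.0, 254.0], [0.0, 326.5, 197.0], [0.0, 0.0, 1.0]] [[0.0, -0.316, 0.949, -0.07], [1.0, 0.002, 0.0, -0.001], [-0.002, 0.949, 0.316, -0.081], [0.0, 0.0, 0.0, 1.0]]
```

View pics/top0.png

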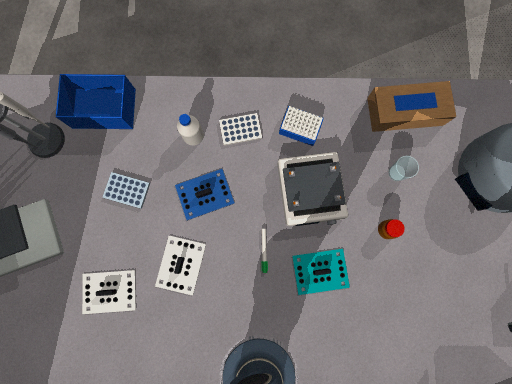

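View pics/scene0.png

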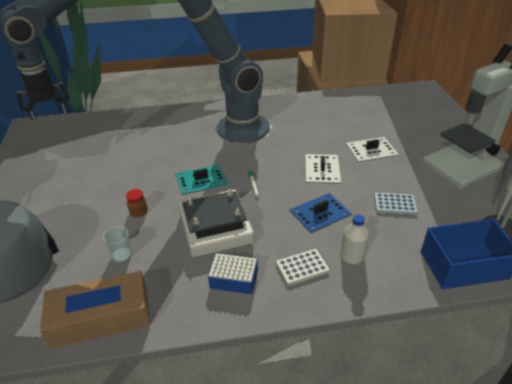

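View pics/wrist0.png

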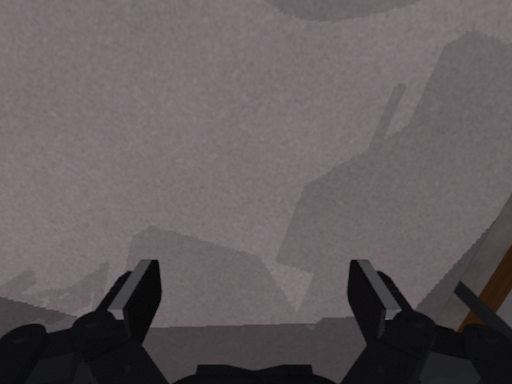

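Plate-shaped candidates in the top view are blue at (205,193), teal at (321,271), white at (181,265) and white at (109,292). Blue with the black bar fits the description. I'll confirm it in an enlarged crop and measure.

```bash
cat > h.py <<'E'
import cv2,numpy as np
def ray(c,uv,z,T=None):
    T=c["world_from_camera"] if T is None else T
    uv=np.atleast_2d(np.asarray(uv,float));K=c["K"]
    d=np.c_[(uv[:,0]-K[0,2])/K[0,0],(uv[:,1]-K[1,2])/K[1,1],np.ones(len(uv))]@T[:3,:3].T
    o=T[:3,3];return o+d*((z-o[2])/d[:,2])[:,None]
def cloud(c,T=None):
    T=c["world_from_camera"] if T is None else T
    Z=c["range_z"];K=c["K"];v,u=np.mgrid[:Z.shape[0],:Z.shape[1]]
    P=np.stack([(u-K[0,2])/K[0,0]*Z,(v-K[1,2])/K[1,1]*Z,Z],-1)
    return P@T[:3,:3].T+T[:3,3]
E
python3 - <<'E'
import numpy as np,cv2
from h import *
c=dict(np.load("top0.npz"));f=c["frame"]
hsv=cv2.cvtColor(f,cv2.COLOR_RGB2HSV)
m=((hsv[...,0]>100)&(hsv[...,0]<125)&(hsv[...,1]>130)).astype(np.uint8);m[:165]=0;m[225:]=0;m[:,250:]=0
m=cv2.morphologyEx(m,cv2.MORPH_CLOSE,np.ones((3,3)))
cs,_=cv2.findContours(m,0,2);k=max(cs,key=cv2.contourArea);h=cv2.convexHull(k)
b=cv2.boxPoints(cv2.minAreaRect(h));P=ray(c,b,0.004);print("blue",b.tolist(),P.round(4).tolist(),P.mean(0))
print(np.linalg.norm(np.diff(P,axis=0),axis=1), np.degrees(np.arctan2(*(P[1:]-P[:-1])[:,1::-1].T)))
cl=cloud(c)
# platform
z=cl[...,2]
pm=((hsv[...,2]<90)&(z>0.07)&(z<0.1)).astype(np.uint8);pm[:,:270]=0;pm[:,355:]=0;pm[:150]=0;pm[235:]=0
cs,_=cv2.findContours(pm,0,2);k=max(cs,key=cv2.contourArea)
b=cv2.boxPoints(cv2.minAreaRect(k));P=ray(c,b,0.08);print("plat",b.tolist(),P.round(4).tolist(),P.mean(0))
print(np.linalg.norm(np.diff(P,axis=0),axis=1), np.degrees(np.arctan2(*(P[1:]-P[:-1])[:,1::-1].T)))
a=cv2.resize(f[160:230,165:245],None,fx=6,fy=6,interpolation=3);d=cv2.resize(f[145:235,270:355],None,fx=4.67,fy=4.67,interpolation=3)[:420,:]
cv2.imwrite("pics/crop1.png",np.hstack([a[:420,:],d[:420]])[:,:800,::-1])
s=dict(np.load("scene0.npz"))["frame"][170:255,165:365];cv2.imwrite("pics/crop2.png",cv2.resize(s,None,fx=4,fy=4,interpolation=3)[...,::-1])
E
```

```text
blue [[174.39463806152344, 184.96942138671875], [221.6911163330078, 168.35174560546875], [233.86277770996094, 202.994140625], [186.56629943847656, 219.61181640625]] [[0.5731, 0.274, 0.004], [0.629, 0.1243, 0.004], [0.5167, 0.0829, 0.004], [0.4625, 0.2308, 0.004]] [0.54533506 0.17798123 0.004     ]
[0.1598009  0.1196869  0.15744912] [ -69.53119575 -159.79070301  110.11655808]
plat [[281.8800048828125, 165.16000366210938], [338.58001708984375, 157.05999755859375], [345.82000732421875, 207.739990234375], [289.1199951171875, 215.83999633789062]] [[0.6226, -0.0646, 0.08], [0.6494, -0.2364, 0.08], [0.4949, -0.2539, 0.08], [0.4694, -0.0857, 0.08]] [ 0.55907452 -0.16012919  0.08      ]
[0.17394619 0.1554802  0.17012489] [ -81.11792752 -173.55954299   98.64076452]
```

View pics/crop1.png

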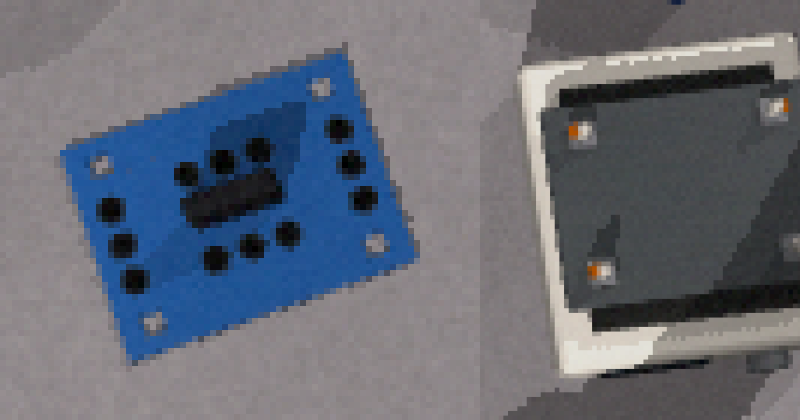

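View pics/crop2.png

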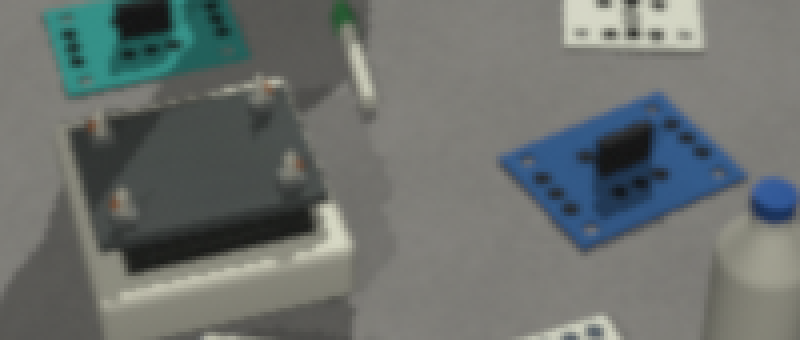

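Confirmed: the blue plate with the black bar is at top view (205,193). The shaker is clearly visible too, with orange catches on the outer long-side ends. Next, the travel.

```bash
cat >> h.py <<'E'
from scipy.spatial.transform import Rotation as Ro
def pose(r):
    s=r.observe();return np.array(s["position"]),Ro.from_rotvec(s["tcp_rot"]).as_matrix(),s
def Rdown(deg):  # tool y at deg, tool x down
    a=np.radians(deg);x=np.array([0,0,-1.]);y=np.array([np.cos(a),np.sin(a),0]);return np.c_[x,y,np.cross(x,y)]
def plan(p,R,pt,Rt):
    "shift in tool units if done without turning, and turn in units"
    print("shift",(R.T@(pt-p)/0.02).round(2),"shift in final axes",(Rt.T@(pt-p)/0.02).round(2),"turn",(Ro.from_matrix(R.T@Rt).as_rotvec()/0.12).round(2))
E
python3 - <<'E'
from h import *
from bench import r
p,R,s=pose(r);print(p,R.round(3).tolist(),np.degrees(np.arctan2(R[1,1],R[0,1])))
for d in (20.3,200.3): plan(p,R,np.array([.545,.178,.30]),Rdown(d))
E
```

```text
[ 0.20503769 -0.64276527  0.30310485] [[-0.0, 0.304, -0.953], [0.001, -0.953, -0.304], [-1.0, -0.001, 0.0]] -72.30712860972328
shift [  0.21 -33.93 -28.67] shift in final axes [  0.16  30.18 -32.59] turn [-1.347e+01 -1.000e-02  1.000e-02]
shift [  0.21 -33.93 -28.67] shift in final axes [  0.16 -30.18  32.59] turn [1.271e+01 1.000e-02 1.000e-02]
```

```bash
python3 -m creep '[[[0,-0.73,-1],[0,0,0]],[[0,-0.73,-1],[0,0,0]],[[0,-0.73,-1],[0,0,0]],[[0,-0.73,-1],[0,0,0]],[[0,-0.73,-1],[0,0,0]],[[0,-0.73,-1],[0,0,0]],[[0,-0.73,-1],[0,0,0]],[[0,-0.73,-1],[0,0,0]],[[0,-0.73,-1],[0,0,0]],[[0,-0.73,-1],[0,0,0]],[[0,-0.73,-1],[0,0,0]],[[0,-0.73,-1],[0,0,0]]]'
python3 -m creep '[[[0,-0.73,-1],[0,0,0]],[[0,-0.73,-1],[0,0,0]],[[0,-0.73,-1],[0,0,0]],[[0,-0.73,-1],[0,0,0]],[[0,-0.73,-1],[0,0,0]],[[0,-0.73,-1],[0,0,0]],[[0,-0.73,-1],[0,0,0]],[[0,-0.73,-1],[0,0,0]],[[0,-0.73,-1],[0,0,0]],[[0,-0.73,-1],[0,0,0]],[[0,-0.73,-1],[0,0,0]],[[0,-0.73,-1],[0,0,0]]]'
python3 -m creep '[[[0,0,0],[-0.98,0,0]],[[0,0,0],[-0.98,0,0]],[[0,0,0],[-0.98,0,0]],[[0,0,0],[-0.98,0,0]],[[0,0,0],[-0.98,0,0]],[[0,0,0],[-0.98,0,0]],[[0,0,0],[-0.98,0,0]],[[0,0,0],[-0.98,0,0]],[[0,0,0],[-0.98,0,0]],[[0,0,0],[-0.98,0,0]],[[0,0,0],[-0.98,0,0]],[[0,0,0],[-0.98,0,0]]]'
python3 - <<'E'
from h import *
from bench import r
p,R,s=pose(r);print(p,np.degrees(np.arctan2(R[1,1],R[0,1])),s["t"],np.round(s["joint_positions"],2))
c=r.camera("wrist");np.savez("w1.npz",p=p,R=R,**c);cv2.imwrite("pics/w1.png",c["frame"][...,::-1])
E
```

```text
t: 1.15
position: [0.381, -0.402, 0.3037]
tcp_rot: [2.055, 0.32, -2.055]
wrist_force: [-0.6, -0.1, 0.3]
finger_gap: 0.0854
t: 2.15
position: [0.5564, -0.1623, 0.3036]
tcp_rot: [2.055, 0.32, -2.056]
wrist_force: [0.8, -0.2, -0.1]
finger_gap: 0.0856
t: 3.15
position: [0.5558, -0.1635, 0.3036]
tcp_rot: [1.094, 1.279, -1.095]
wrist_force: [0.3, 0.7, 0.2]
finger_gap: 0.0854
[ 0.55575737 -0.16345441  0.30364613] 8.874578176919304 3.15 [ 0.65  0.37 -0.57  1.74  0.22  1.09  0.17]
```

View pics/w1.png

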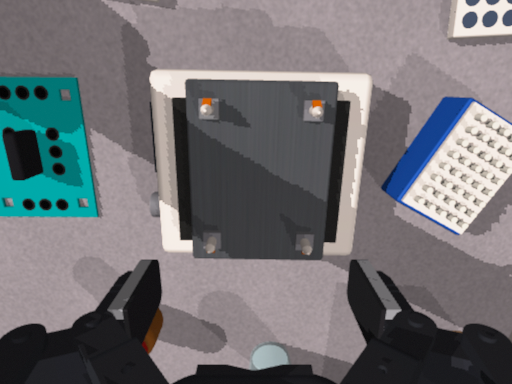

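The wrist view shows all four studs: far pair at (207,108) and (316,109), near pair at (210,243) and (306,244). I'll enlarge it to locate the tips and shoulders.

Run:
```python
from h import *
d=np.load("w1.npz");f=d["frame"]
t=[f[v-18:v+18,u-18:u+18] for u,v in((207,108),(316,109),(210,243),(306,244))]
b=[cv2.resize(cv2.convertScaleAbs(x,alpha=a),None,fx=8,fy=8,interpolation=0) for x,a in zip(t,(1,1,2.5,2.5))]
for x in b:
    for k in range(0,36,6): cv2.putText(x,str(k),(k*8,8),0,.3,(0,255,0),1);cv2.putText(x,str(k),(0,k*8+8),0,.3,(0,255,0),1)
cv2.imwrite("pics/studs.png",np.vstack([np.hstack(b[:2]),np.hstack(b[2:])])[...,::-1])
```

```text
(no output)
```

View pics/studs.png

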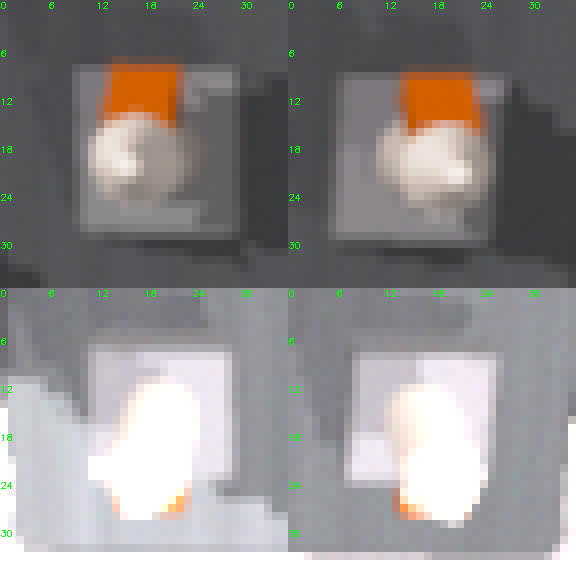

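Run:
```python
from h import *
d=dict(np.load("w1.npz"));T=np.eye(4);T[:3,:3]=d["R"];T[:3,3]=d["p"];T=T@d["hand_eye"]
cl=cloud(d,T);z=cl[...,2];f=d["frame"]
# rough yaw 8.8 ; platform by depth
m=((z>.072)&(z<.084)&(f.max(-1)<110)).astype(np.uint8)
q=cv2.connectedComponentsWithStats(m);i=1+np.argmax(q[2][1:,4]);m=(q[1]==i).astype(np.uint8);print("plat z",np.median(z[m>0]))
k=max(cv2.findContours(m,0,2)[0],key=cv2.contourArea)
ap=cv2.approxPolyDP(cv2.convexHull(k),6,True)[:,0];print("corners",ap.tolist());P=ray(d,ap,.08,T);print(P.round(4).tolist(),P[:,:2].mean(0),np.linalg.norm(np.diff(P,axis=0),axis=1))
S=[]
for u,v in((207,108),(316,109),(210,243),(306,244)):
    w=np.zeros(z.shape,bool);w[v-20:v+22,u-20:u+20]=1
    sh=w&(z>.0835)&(z<.0885); tp=w&(z>.104); po=w&(z>.0905)
    a,b=cl[sh],cl[tp]
    # shoulder centre: box of the shoulder points in the deck axes
    A=Rdown(8.9)[:,1:3][:2]; e=(cl[w&(z>.0835)][:,:2])@A
    lo,hi=np.percentile(a[:,:2]@A,[2,98],axis=0)
    print((u,v),"shoulder z %.4f"%np.median(a[:,2]),"mid",(A@((lo+hi)/2)).round(4),(hi-lo).round(4),"tip",b.mean(0).round(4) if len(b) else None,len(b),"zmax",z[w].max().round(4), "post",cl[po][:,:2].mean(0).round(4))
    S.append(A@((lo+hi)/2))
S=np.array(S);print("mean",S.mean(0));
for a,b in((0,2),(1,3),(0,1),(2,3)):
    e=S[a]-S[b];print(np.linalg.norm(e).round(4),np.degrees(np.arctan2(e[1],e[0])).round(2))
```

```text
plat z 0.08021335321039097
corners [[187, 80], [337, 84], [319, 259], [193, 255]]
[[0.4856, -0.0849, 0.08], [0.612, -0.0682, 0.08], [0.6334, -0.2345, 0.08], [0.5069, -0.2499, 0.08]] [ 0.55948206 -0.15938577] [0.12750056 0.16761137 0.12747948]
(207, 108) shoulder z 0.0862 mid [ 0.5066 -0.1046] [0.0169 0.0165] tip [ 0.5102 -0.1024  0.1312] 76 zmax 0.374 post [ 0.5082 -0.1014]
(316, 109) shoulder z 0.0861 mid [ 0.5954 -0.0922] [0.0168 0.0165] tip [ 0.5915 -0.0916  0.1241] 76 zmax 0.374 post [ 0.593  -0.0897]
(210, 243) shoulder z 0.0861 mid [ 0.5236 -0.2265] [0.0165 0.0164] tip [ 0.526  -0.2072  0.1411] 54 zmax 0.374 post [ 0.525  -0.2176]
(306, 244) shoulder z 0.0861 mid [ 0.6124 -0.2145] [0.0166 0.0171] tip [ 0.5979 -0.1862  0.1621] 53 zmax 0.374 post [ 0.606  -0.2027]
mean [ 0.55949562 -0.15947125]
0.1231 97.96
0.1235 97.92
0.0897 -172.08
0.0896 -172.31
```

Deck centre is (0.5595, -0.1595), and its short axis lies at 7.8°. Stud spacings came out at 89.7 and 123.3 mm against 90 and 124, and the platform corners agree. On to a position above the plate.

```bash
python3 -m creep '[[[0,0.12,-1],[0,0,0]],[[0,0.12,-1],[0,0,0]],[[0,0.12,-1],[0,0,0]],[[0,0.12,-1],[0,0,0]],[[0,0.12,-1],[0,0,0]],[[0,0.12,-1],[0,0,0]],[[0,0.12,-1],[0,0,0]],[[0,0.12,-1],[0,0,0]],[[0,0.12,-1],[0,0,0]],[[0,0.12,-1],[0,0,0]],[[0,0.12,-1],[0,0,0]],[[0,0.12,-1],[0,0,0]]]'
python3 -m creep '[[[0,0.12,-1],[0,0,0]],[[0,0.12,-1],[0,0,0]],[[0,0.12,-1],[0,0,0]],[[0,0.12,-1],[0,0,0]],[[0,0.12,-1],[0,0,0]],[[0,0,0],[-0.83,0,0]],[[0,0,0],[-0.83,0,0]],[[0,0,0],[0,0,0]],[[0,0,0],[0,0,0]]]'
python3 - <<'E'
from h import *
from bench import r
p,R,s=pose(r);print(p,np.degrees(np.arctan2(R[1,1],R[0,1])),s["t"],np.round(s["joint_positions"],2))
d=r.camera("wrist");np.savez("w2.npz",p=p,R=R,**d);cv2.imwrite("pics/w2.png",d["frame"][...,::-1])
T=np.eye(4);T[:3,:3]=R;T[:3,3]=p;T=T@d["hand_eye"]
f=d["frame"];hsv=cv2.cvtColor(f,cv2.COLOR_RGB2HSV);cl=cloud(d,T)
m=((hsv[...,0]>100)&(hsv[...,0]<125)&(hsv[...,1]>130)).astype(np.uint8)
q=cv2.connectedComponentsWithStats(m);i=1+np.argmax(q[2][1:,4]);m=(q[1]==i).astype(np.uint8)
cs,h=cv2.findContours(m,cv2.RETR_CCOMP,2);k=max(cs,key=cv2.contourArea)
# fit in world on plane z=.004
P=ray(d,k[:,0],.004,T)[:,:2].astype(np.float32)
rc=cv2.minAreaRect((P*1000));print("rect mm",rc, "plate z",np.median(cl[m>0][:,2]))
for x in cs:
    if 20<cv2.contourArea(x)<400:
        c=cv2.minAreaRect(x)[0];print(np.round(c,1),ray(d,c,.004,T)[0].round(4),cv2.contourArea(x))
z=cl[...,2];g=(z>.034)&(z<.046)&(f.max(-1)<90);G=cl[g][:,:2];G=G[np.linalg.norm(G-np.array(rc[0])/1000,axis=1)<.05]
print("bar",cv2.minAreaRect((G*1000).astype(np.float32)))
E
```

```text
t: 4.2
position: [0.5485, 0.0791, 0.3038]
tcp_rot: [1.1, 1.275, -1.101]
wrist_force: [0.5, -0.3, 0.6]
finger_gap: 0.0857
t: 4.95
position: [0.5458, 0.1787, 0.3036]
tcp_rot: [0.952, 1.353, -0.952]
wrist_force: [-0.0, -0.4, 1.0]
finger_gap: 0.0856
[0.54575446 0.178668   0.30360137] 19.722556968460612 4.95 [ 0.16  0.39 -0.72  1.75  0.29  1.11 -0.31]
rect mm ((545.1341552734375, 178.30136108398438), (119.24893188476562, 159.29217529296875), 20.572927474975586) plate z 0.00418077939686301
[270.5 215. ] [0.5863 0.1248 0.004 ] 113.0
[254. 215.] [0.5675 0.118  0.004 ] 114.0
[238. 215.] [0.5491 0.1114 0.004 ] 113.0
[217.5 213. ] [0.5249 0.1054 0.004 ] 99.5
[291. 212.] [0.6083 0.1369 0.004 ] 89.0
[233.3 180.2] [0.5297 0.1509 0.004 ] 124.5
[274.3 179.8] [0.5747 0.1678 0.004 ] 123.5
[232.5 163.5] [0.5224 0.1696 0.004 ] 131.0
[274.5 162.5] [0.5677 0.1872 0.004 ] 129.5
[274.5 145.5] [0.5606 0.2055 0.004 ] 135.5
[232. 146.] [0.5154 0.1886 0.004 ] 136.0
[212. 108.] [0.4815 0.2207 0.004 ] 137.0
[293.5 107. ] [0.5651 0.252  0.004 ] 127.0
[234.3 105.7] [0.5037 0.2313 0.004 ] 149.5
[271.  105.5] [0.5414 0.2451 0.004 ] 151.0
[252.8 105.7] [0.5227 0.2381 0.004 ] 149.5
bar ((544.5120239257812, 178.48867797851562), (12.790437698364258, 50.29270935058594), 20.04812240600586)
```

View pics/w2.png

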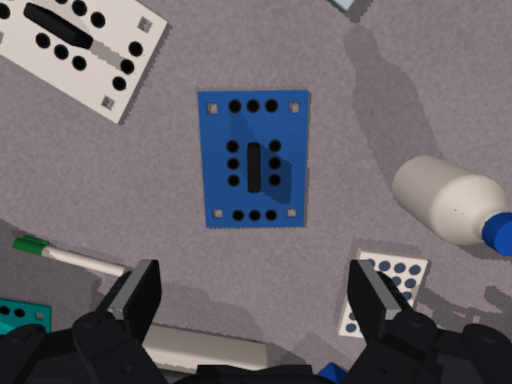

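Hole centres give the plate centre at (0.545, 0.1787) with yaw 20.6°; the outline measures 119x159 mm and the plane is at 4 mm, so they agree. I'll lower onto the bar.

```bash
python3 -m creep '[[[0.9,-0.04,0],[-0.13,0,0]],[[1,0,0],[0,0,0]],[[1,0,0],[0,0,0]],[[1,0,0],[0,0,0]],[[1,0,0],[0,0,0]],[[1,0,0],[0,0,0]],[[1,0,0],[0,0,0]],[[1,0,0],[0,0,0]],[[1,0,0],[0,0,0]],[[1,0,0],[0,0,0]],[[0.7,0,0],[0,0,0]],[[0.4,0,0],[0,0,0]]]' -0.1
python3 -m creep '[[[0,0,0],[0,0,0]],[[0,0,0],[0,0,0]],[[0,0,0],[0,0,0]],[[0,0,0],[0,0,0]],[[0,0,0],[0,0,0]],[[0,0,0],[0,0,0]],[[0,0,0],[0,0,0]],[[0,0,0],[0,0,0]]]' -1 60
python3 - <<'E'
from h import *
from bench import r
p,R,s=pose(r);print(p,np.degrees(np.arctan2(R[1,1],R[0,1])),s["t"],s["wrist_force"],s["finger_gap"])
E
```

```text
t: 6.0
position: [0.5445, 0.1779, 0.0821]
tcp_rot: [0.937, 1.36, -0.941]
wrist_force: [0.7, 0.4, -0.2]
finger_gap: 0.0384
t: 6.67
position: [0.5452, 0.1785, 0.0844]
tcp_rot: [0.937, 1.359, -0.937]
wrist_force: [-1.0, -0.9, 1.7]
finger_gap: 0.0129
[0.54517841 0.17854663 0.08438555] 20.84395689091689 6.6667 [-1.0021401  -0.90770631  1.66713007] 0.012856669406589482
```

```bash
python3 -m creep '[[[-0.3,0,0],[0,0,0]],[[-0.6,0,0],[0,0,0]],[[-0.9,0,0],[0,0,0]],[[-1,0,0],[0,0,0]],[[-1,0,0],[0,0,0]],[[-1,0,0],[0,0,0]],[[-1,0,0],[0,0,0]],[[-1,0,0],[0,0,0]],[[-1,0,0],[0,0,0]],[[-0.7,0,0],[0.6,0,0]],[[-0.3,0,0],[0.7,0,0]],[[0,0,0],[0.6,0,0]]]'
python3 -m creep '[[[0,0,0.3],[0,0,0]],[[0,-0.1,0.7],[0,0,0]],[[0,-0.1,1],[0,0,0]],[[0,-0.1,1],[0,0,0]],[[0,-0.1,1],[0,0,0]],[[0,-0.1,1],[0,0,0]],[[0,-0.1,1],[0,0,0]],[[0,-0.1,1],[0,0,0]],[[0,-0.1,1],[0,0,0]],[[0,-0.1,1],[0,0,0]],[[0,-0.1,1],[0,0,0]],[[0,-0.1,1],[0,0,0]]]'
python3 -m creep '[[[0,-0.1,1],[0,0,0]],[[0,-0.1,1],[0,0,0]],[[0,-0.1,1],[0,0,0]],[[0,-0.1,1],[0,0,0]],[[0,-0.1,1],[0,0,0]],[[0,-0.1,0.6],[0,0,0]],[[0,0,0.25],[0,0,0]],[[0,0,0],[0,0,0]],[[0,0,0],[0,0,0]],[[0,0,0],[0,0,0]]]'
cat > look.py <<'E'
import sys
from h import *
from bench import r
p,R,s=pose(r);print(p,np.degrees(np.arctan2(R[1,1],R[0,1])),s["t"],s["wrist_force"].round(1) if hasattr(s["wrist_force"],'round') else s["wrist_force"],s["finger_gap"])
print("tilt: tool x",R[:,0].round(4),np.round(s["joint_positions"],2))
n=sys.argv[1]
for c in sys.argv[2:]:
    d=r.camera(c);np.savez(f"{c}_{n}.npz",p=p,R=R,**d);cv2.imwrite(f"pics/{c}_{n}.png",d["frame"][...,::-1])
plan(p,R,np.array([.5595,-.1595,p[2]]),Rdown(7.8))
E
python3 look.py a wrist
```

```text
t: 7.67
position: [0.5455, 0.1794, 0.263]
tcp_rot: [1.114, 1.267, -1.107]
wrist_force: [-0.3, -0.3, -2.7]
finger_gap: 0.013
t: 8.67
position: [0.5525, -0.0437, 0.26]
tcp_rot: [1.106, 1.272, -1.107]
wrist_force: [0.4, -0.2, -3.9]
finger_gap: 0.0128
t: 9.5
position: [0.5571, -0.158, 0.2601]
tcp_rot: [1.107, 1.272, -1.106]
wrist_force: [-0.3, 0.2, -2.5]
finger_gap: 0.0133
[ 0.55711902 -0.15800677  0.26005986] 7.952665714086781 9.5 [-0.3  0.2 -2.5] 0.01328271115947518
tilt: tool x [ 2.e-04  9.e-04 -1.e+00] [ 0.64  0.42 -0.58  1.79  0.26  1.01  0.11]
shift [-0.    0.11  0.09] shift in final axes [0.   0.11 0.09] turn [ 0.02 -0.01 -0.  ]
```

View pics/wrist_a.png

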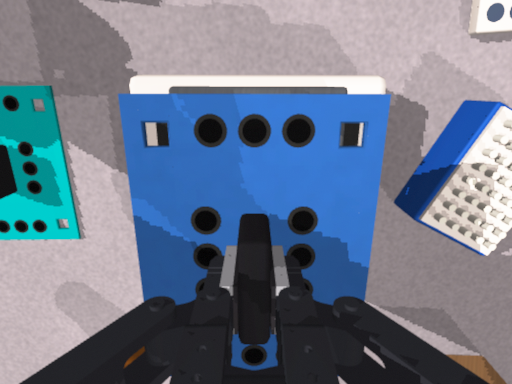

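The plate is held level, with far holes at about (156,133) and (352,134). I'll measure the plate's pose in the hand from its holes and depth.

```bash
cat > held.py <<'E'
import sys
from h import *
d=dict(np.load(sys.argv[1]));p,R=d["p"],d["R"];H=d["hand_eye"]
f=d["frame"];hsv=cv2.cvtColor(f,cv2.COLOR_RGB2HSV);cl=cloud(d,H)  # tool frame
m=((hsv[...,0]>100)&(hsv[...,0]<125)&(hsv[...,1]>130)).astype(np.uint8);m[:,392:]=0;m[:,:110]=0
q=cv2.connectedComponentsWithStats(m);i=1+np.argmax(q[2][1:,4]);m=(q[1]==i)
Q=cl[cv2.erode(m.astype(np.uint8),np.ones((5,5)))>0]
A=np.c_[Q[:,1:],np.ones(len(Q))];k=np.linalg.lstsq(A,Q[:,0],rcond=None)[0];print("top face tool x %.4f slopes deg"%k[2],np.degrees(k[:2]).round(2))
cs,_=cv2.findContours(m.astype(np.uint8),cv2.RETR_CCOMP,2)
o=H[:3,3];hs=[]
for x in cs:
    a=cv2.contourArea(x)
    if 200<a<1200:
        c,wh,_=cv2.minAreaRect(x);v=H[:3,:3]@np.array([(c[0]-d["K"][0,2])/d["K"][0,0],(c[1]-d["K"][1,2])/d["K"][1,1],1]);P=o+v*(k[2]-o[0])/v[0];print(np.round(c,1),np.round(wh,1),a,"tool yz",P[1:].round(4))
E
python3 held.py wrist_a.npz
```

```text
top face tool x 0.0808 slopes deg [0.08 1.83]
[302.3 220.3] [29.  29.7] 680.5 tool yz [ 0.024  -0.0193]
[205.5 220. ] [31. 28.] 685.0 tool yz [-0.0243 -0.0193]
[351.2 133.5] [25.1 26.2] 570.0 tool yz [ 0.0444 -0.0622]
[156.2 133.1] [26.  23.8] 550.0 tool yz [-0.0449 -0.0623]
[298.2 130.4] [33.1 34. ] 870.5 tool yz [ 0.0201 -0.0636]
[254.  130.5] [33.2 33.2] 872.0 tool yz [-0.0001 -0.0635]
[210. 130.] [33.9 32.5] 882.0 tool yz [-0.0202 -0.0637]
```

```bash
python3 held.py w2.npz | head -1
```

```text
top face tool x 0.2978 slopes deg [-0.07  5.18]
```

Run:
```python
from h import *
for n in("w2.npz","wrist_a.npz"):
    d=dict(np.load(n));cl=cloud(d,d["hand_eye"]);f=d["frame"]
    hsv=cv2.cvtColor(f,cv2.COLOR_RGB2HSV)
    m=((hsv[...,0]>100)&(hsv[...,0]<125)&(hsv[...,1]>130)).astype(np.uint8);m[:,392:]=0;m[:,:110]=0
    q=cv2.connectedComponentsWithStats(m);i=1+np.argmax(q[2][1:,4]);m=cv2.erode((q[1]==i).astype(np.uint8),np.ones((5,5)))>0
    for v in range(90,310,20):
        s=cl[v:v+6][m[v:v+6]]
        if len(s)>20:print(n,v,np.median(s,axis=0).round(4),s[:,0].std().round(4))
```

```text
w2.npz 90 [ 0.2995  0.0042 -0.076 ] 0.0299
w2.npz 110 [ 0.2994  0.0065 -0.0551] 0.031
w2.npz 130 [ 2.994e-01 -1.000e-04 -3.520e-02] 0.0332
w2.npz 150 [ 0.2995  0.     -0.0118] 0.0325
w2.npz 170 [0.2993 0.     0.0108] 0.0267
w2.npz 190 [0.2995 0.     0.0361] 0.023
w2.npz 210 [0.2996 0.0098 0.0608] 0.0321
wrist_a.npz 110 [ 0.0801  0.0003 -0.0717] 0.009
wrist_a.npz 130 [ 0.0801 -0.0001 -0.0627] 0.0109
wrist_a.npz 150 [ 0.0801 -0.0001 -0.0535] 0.0055
wrist_a.npz 170 [ 0.0801 -0.0001 -0.044 ] 0.0087
wrist_a.npz 190 [ 0.0801 -0.0001 -0.034 ] 0.0079
wrist_a.npz 210 [ 0.0801 -0.0001 -0.0238] 0.0129
wrist_a.npz 230 [ 0.0801 -0.0091 -0.0127] 0.0071
wrist_a.npz 250 [ 0.0801 -0.0002 -0.0016] 0.0006
wrist_a.npz 270 [ 0.0801 -0.0001  0.0102] 0.0111
wrist_a.npz 290 [ 0.0801 -0.0163  0.0224] 0.0091
```

The medians show the plate dead level in the hand (underside 84.1 mm ahead of the TCP) and centred within 0.2 mm. I'll align over the deck and lower to just above the stud tips.

```bash
python3 -m creep '[[[0.3,0.06,0.05],[0.02,0,0]],[[0.6,0.06,0.05],[0,0,0]],[[0.8,0,0],[0,0,0]],[[0.7,0,0],[0,0,0]],[[0.4,0,0],[0,0,0]],[[0.2,0,0],[0,0,0]],[[0,0,0],[0,0,0]],[[0,0,0],[0,0,0]],[[0,0,0],[0,0,0]]]'
python3 look.py b wrist scene
python3 - <<'E'
import cv2
a=cv2.imread("pics/scene_b.png")[165:265,160:280];cv2.imwrite("pics/scene_b2.png",cv2.resize(a,None,fx=6,fy=6,interpolation=3)[:600])
E
```

```text
t: 10.3
position: [0.5603, -0.1615, 0.2006]
tcp_rot: [1.111, 1.268, -1.109]
wrist_force: [0.1, 0.1, -3.8]
finger_gap: 0.0132
[ 0.56028247 -0.16147733  0.20064194] 7.661137096157232 10.3 [ 0.1  0.1 -3.8] 0.01317466759907293
tilt: tool x [ 1.6e-03 -4.0e-04 -1.0e+00] [ 0.62  0.49 -0.54  1.84  0.32  0.9   0.06]
shift [-0.   -0.03 -0.1 ] shift in final axes [ 0.   -0.03 -0.1 ] turn [-0.02  0.   -0.01]
```

View pics/wrist_b.png

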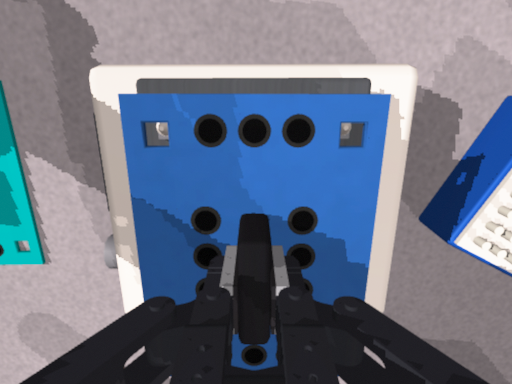

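View pics/scene_b2.png

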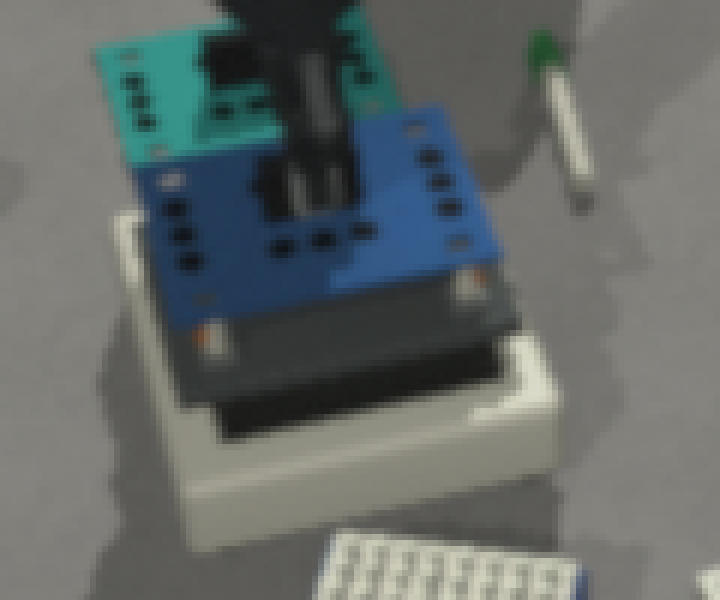

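Both far stud tips show through the far holes, near (161,128) and (346,128). I'll compare them with where an aligned tip would project.

Run:
```python
from h import *
d=dict(np.load("wrist_b.npz"));H=np.linalg.inv(d["hand_eye"]);K=d["K"]
for x in(.0916,.0986):
  for y in(-.045,.045):
    c=H@np.array([x,y,-.062,1]);print(x,y,(K@c[:3]/c[2])[:2].round(1),"px/mm",(326.5/c[2]/1000).round(2))
f=d["frame"];cl=cloud(d,d["hand_eye"])
for (u0,u1) in((143,171),(338,366)):
    w=cl[120:148,u0:u1].reshape(-1,3);s=w[(w[:,0]>.088)&(w[:,0]<.0985)];print(len(s),s.mean(0).round(4),s.min(0).round(4)) 
a=np.hstack([cv2.resize(f[115:153,u:u+38],None,fx=10,fy=10,interpolation=0) for u in(138,333)]);cv2.imwrite("pics/holes_b.png",a[...,::-1])
```

```text
0.0916 -0.045 [162.4 130.7] px/mm 2.04
0.0916 0.045 [346.2 131.1] px/mm 2.04
0.0986 -0.045 [166.1 129. ] px/mm 1.96
0.0986 0.045 [342.5 129.4] px/mm 1.96
131 [ 0.0939 -0.0458 -0.0632] [ 0.0906 -0.0498 -0.066 ]
96 [ 0.0937  0.0446 -0.0633] [ 0.0909  0.0423 -0.0658]
```

View pics/holes_b.png

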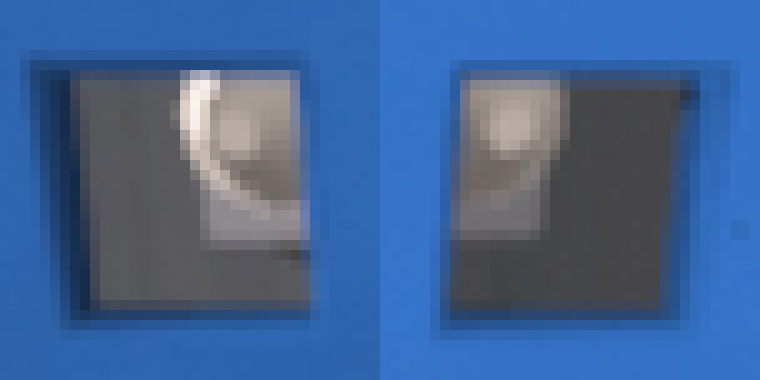

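Tips sit 3.3 px above the aligned position, which is about 1.6 mm and matches the pose reading. I'll shift by -0.08 in z, then lower gently.

```bash
python3 -m creep '[[[0,-0.02,-0.08],[-0.02,0,0]],[[0.1,0,0],[0,0,0]],[[0.1,0,0],[0,0,0]],[[0.1,0,0],[0,0,0]],[[0.1,0,0],[0,0,0]],[[0,0,0],[0,0,0]],[[0,0,0],[0,0,0]]]'
python3 look.py c wrist
python3 - <<'E'
from h import *
f=np.load("wrist_c.npz")["frame"]
a=np.hstack([cv2.resize(f[115:153,u:u+38],None,fx=10,fy=10,interpolation=0) for u in(138,333)]);cv2.imwrite("pics/holes_c.png",a[...,::-1])
E
```

```text
t: 10.98
position: [0.559, -0.16, 0.1916]
tcp_rot: [1.108, 1.271, -1.109]
wrist_force: [-0.6, -0.5, -3.5]
finger_gap: 0.0129
[ 0.55898226 -0.16003153  0.1916458 ] 7.789017792895214 10.9833 [-0.6 -0.5 -3.5] 0.012934845771332784
tilt: tool x [-4.e-04  1.e-04 -1.e+00] [ 0.61  0.5  -0.54  1.85  0.32  0.88  0.06]
shift [-0.    0.03 -0.02] shift in final axes [ 0.    0.03 -0.02] turn [-0. -0.  0.]
```

View pics/holes_c.png

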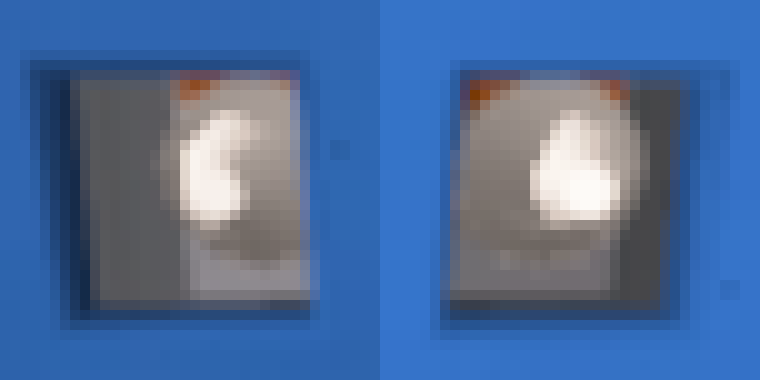

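Orange catches and posts are centred in the holes within 1 mm. I'll nudge y by +0.03 and lower further.

```bash
python3 -m creep '[[[0,0.03,0],[0,0,0]],[[0.08,0,0],[0,0,0]],[[0.08,0,0],[0,0,0]],[[0.08,0,0],[0,0,0]],[[0.08,0,0],[0,0,0]],[[0,0,0],[0,0,0]],[[0,0,0],[0,0,0]]]'
python3 look.py d wrist scene
python3 - <<'E'
from h import *
f=np.load("wrist_d.npz")["frame"]
a=np.hstack([cv2.resize(f[115:153,u:u+38],None,fx=10,fy=10,interpolation=0) for u in(138,333)])
s=cv2.resize(np.load("scene_d.npz")["frame"][180:260,165:260],None,fx=4,fy=4,interpolation=3);b=np.zeros((380+s.shape[0]-160,760,3),np.uint8)
cv2.imwrite("pics/holes_d.png",a[...,::-1]);cv2.imwrite("pics/scene_d2.png",cv2.resize(s,None,fx=1.8,fy=1.8)[...,::-1])
E
```

```text
t: 11.62
position: [0.5596, -0.1599, 0.1853]
tcp_rot: [1.108, 1.271, -1.109]
wrist_force: [-0.2, -0.6, -3.4]
finger_gap: 0.013
[ 0.55960653 -0.15988295  0.18533644] 7.794602697540299 11.6167 [-0.2 -0.6 -3.4] 0.012975370005282899
tilt: tool x [-3.e-04  1.e-04 -1.e+00] [ 0.61  0.51 -0.54  1.85  0.33  0.87  0.05]
shift [ 0.   -0.   -0.02] shift in final axes [ 0.   -0.   -0.02] turn [-0. -0.  0.]
```

View pics/holes_d.png

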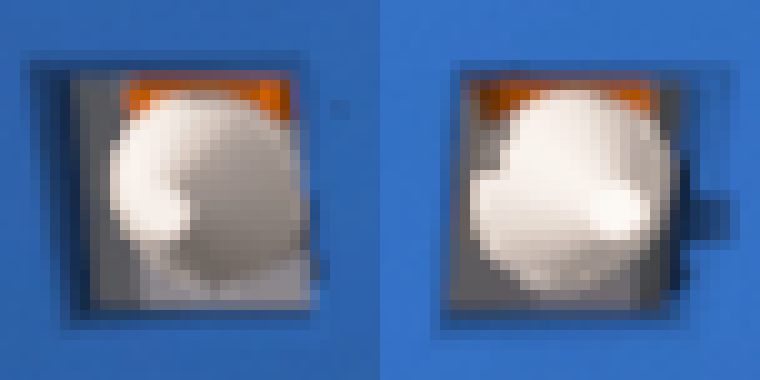

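View pics/scene_d2.png

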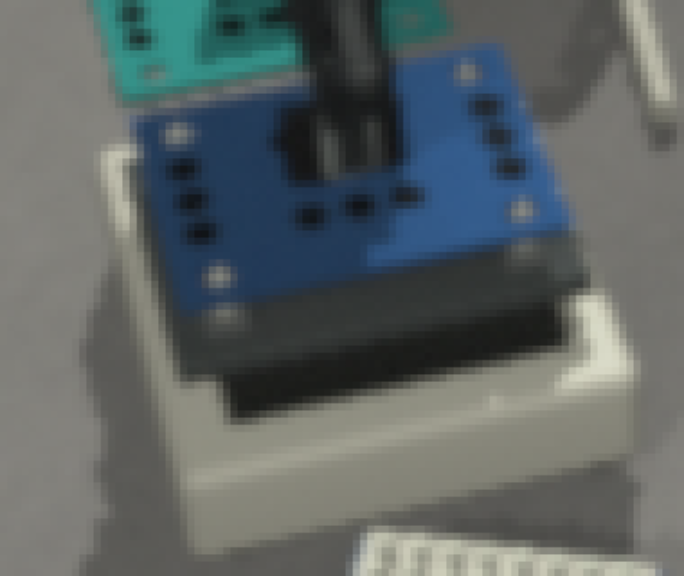

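All four tips are through their holes. I'll keep lowering, with a firm grip (110 N) so I can press evenly through the bar.

```bash
python3 -m creep '[[[0.06,0,0],[0,0,0]],[[0.06,0,0],[0,0,0]],[[0.06,0,0],[0,0,0]],[[0,0,0],[0,0,0]],[[0,0,0],[0,0,0]]]' -1 110
python3 -m creep '[[[0.06,0,0],[0,0,0]],[[0.06,0,0],[0,0,0]],[[0,0,0],[0,0,0]],[[0,0,0],[0,0,0]]]'
python3 -m creep '[[[0.06,0,0],[0,0,0]],[[0,0,0],[0,0,0]],[[0,0,0],[0,0,0]]]'
```

```text
t: 12.13
position: [0.5601, -0.1597, 0.1828]
tcp_rot: [1.108, 1.269, -1.108]
wrist_force: [-0.9, 0.2, 4.4]
finger_gap: 0.0121
t: 12.47
position: [0.5607, -0.1598, 0.1816]
tcp_rot: [1.109, 1.268, -1.107]
wrist_force: [-2.3, 0.5, 11.0]
finger_gap: 0.0124
t: 12.72
position: [0.561, -0.1598, 0.1809]
tcp_rot: [1.109, 1.267, -1.107]
wrist_force: [-2.4, 0.4, 13.2]
finger_gap: 0.0124
```

```bash
python3 -m creep '[[[0.05,-0.03,0],[0,0,0]],[[0.05,0,0],[0,0,0]],[[0,0,0],[0,0,0]],[[0,0,0],[0,0,0]]]'
python3 -m creep '[[[0.05,0,0],[0,0,0]],[[0.05,0,0],[0,0,0]],[[0,0,0],[0,0,0]],[[0,0,0],[0,0,0]]]'
python3 look.py e wrist
```

```text
t: 13.05
position: [0.561, -0.1598, 0.1801]
tcp_rot: [1.109, 1.265, -1.106]
wrist_force: [-4.8, 0.8, 20.1]
finger_gap: 0.0122
t: 13.38
position: [0.5611, -0.1598, 0.179]
tcp_rot: [1.109, 1.265, -1.106]
wrist_force: [-5.9, 0.9, 25.9]
finger_gap: 0.0125
[ 0.56106026 -0.15981957  0.17903154] 7.800801671155262 13.3833 [-5.9  0.9 25.9] 0.012493083595271409
tilt: tool x [ 0.0049 -0.0026 -1.    ] [ 0.6   0.51 -0.53  1.86  0.34  0.86  0.04]
shift [-0.   -0.08 -0.03] shift in final axes [ 0.   -0.08 -0.03] turn [ 0.    0.03 -0.04]
```

View pics/wrist_e.png

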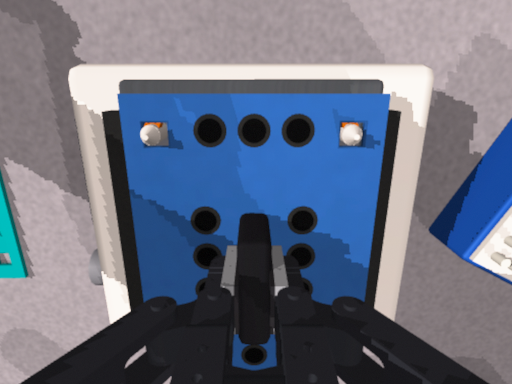

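The posts sit toward the left of the holes, with a -6 N side load. I'll relieve that with y -0.08 and keep pressing.

```bash
python3 -m creep '[[[0,-0.06,0],[0,0,0]],[[0,-0.04,0],[0,0,0]],[[0.05,0,0],[0,0,0]],[[0,0,0],[0,0,0]],[[0,0,0],[0,0,0]]]'
python3 -m creep '[[[0.05,0,0],[0,0,0]],[[0.05,0,0],[0,0,0]],[[0,0,0],[0,0,0]],[[0,0,0],[0,0,0]]]'
python3 -m creep '[[[0.05,0,0],[0,0,0]],[[0.05,0,0],[0,0,0]],[[0,0,0],[0,0,0]],[[0,0,0],[0,0,0]]]'
```

```text
t: 13.85
position: [0.5606, -0.1599, 0.1785]
tcp_rot: [1.11, 1.262, -1.103]
wrist_force: [-2.2, 1.1, 24.1]
finger_gap: 0.0124
t: 14.18
position: [0.5587, -0.1607, 0.1723]
tcp_rot: [1.109, 1.266, -1.105]
wrist_force: [4.2, -0.9, -0.6]
finger_gap: 0.0127
t: 14.52
position: [0.5588, -0.1605, 0.1705]
tcp_rot: [1.11, 1.267, -1.106]
wrist_force: [3.0, -0.1, 5.2]
finger_gap: 0.0122
```

It snapped through, and the TCP is at 0.1705 where home is 0.170. Checking the catches.

```bash
python3 look.py f wrist scene
python3 - <<'E'
from h import *
f=np.load("wrist_f.npz")["frame"]
a=np.hstack([cv2.resize(f[108:158,u:u+50],None,fx=8,fy=8,interpolation=0) for u in(130,327)])
cv2.imwrite("pics/holes_f.png",a[...,::-1])
s=cv2.resize(np.load("scene_f.npz")["frame"][180:260,165:260],None,fx=7,fy=7,interpolation=3);cv2.imwrite("pics/scene_f2.png",s[...,::-1])
E
```

```text
[ 0.55882435 -0.16046384  0.17046849] 7.7922617407939905 14.5167 [ 3.  -0.1  5.2] 0.012150173610602697
tilt: tool x [ 3.9e-03 -6.0e-04 -1.0e+00] [ 0.6   0.52 -0.53  1.87  0.34  0.84  0.04]
shift [ 0.    0.04 -0.04] shift in final axes [ 0.    0.04 -0.04] turn [-0.    0.01 -0.03]
```

View pics/holes_f.png

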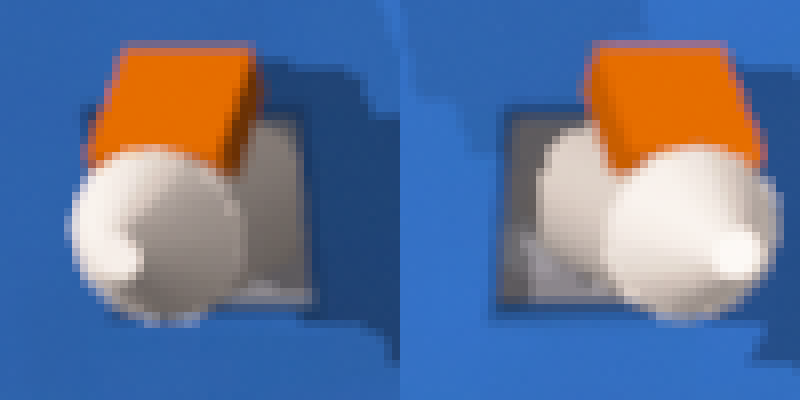

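View pics/scene_f2.png

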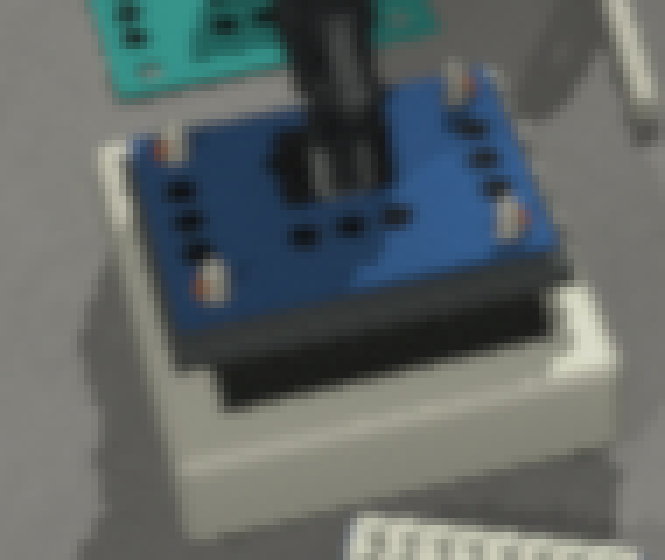

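All four catches show orange above the plate; the far two are plainly sprung out. I'll give a small extra even press to seat it, then relieve and open.

```bash
python3 -m creep '[[[0.05,0.03,0],[0,0,0]],[[0.05,0.02,0],[0,0,0]],[[0.05,0,0],[0,0,0]],[[0,0,0],[0,0,0]],[[0,0,0],[0,0,0]],[[0,0,0],[0,0,0]]]'
python3 -m creep '[[[-0.08,0,0],[0,0,0]],[[-0.08,0,0],[0,0,0]],[[0,0,0],[0,0,0]],[[0,0,0],[0,0,0]]]'
```

```text
t: 15.12
position: [0.559, -0.1603, 0.1704]
tcp_rot: [1.107, 1.267, -1.109]
wrist_force: [-6.5, -0.7, 27.5]
finger_gap: 0.0123
t: 15.45
position: [0.559, -0.1605, 0.1705]
tcp_rot: [1.109, 1.268, -1.108]
wrist_force: [1.8, -0.8, 8.3]
finger_gap: 0.0122
```

Rigid at 0.1704 under 27 N, so it is home. Releasing and rising.

```bash
python3 -m creep '[[[-0.05,0,0],[0,0,0]],[[0,0,0],[0,0,0]]]'
python3 -m creep '[[[0,0,0],[0,0,0]],[[0,0,0],[0,0,0]],[[0,0,0],[0,0,0]],[[0,0,0],[0,0,0]],[[0,0,0],[0,0,0]]]' 0.2
python3 -m creep '[[[-0.3,0,0],[0,0,0]],[[-0.7,0,0],[0,0,0]],[[-1,0,0],[0,0,0]],[[-1,0,0],[0,0,0]],[[-1,0,0],[0,0,0]],[[-1,0,0],[0,0,0]],[[-1,0,0],[0,0,0]],[[-0.5,0,0],[0,0,0]],[[0,0,0],[0,0,0]],[[0,0,0],[0,0,0]]]'
python3 look.py g wrist scene top
python3 - <<'E'
from h import *
d=dict(np.load("wrist_g.npz"));T=np.eye(4);T[:3,:3]=d["R"];T[:3,3]=d["p"];T=T@d["hand_eye"];cl=cloud(d,T)
for x in(-.052,0,.052):
  for y in(-.05,-.03,.04):
    A=Rdown(7.8);q=np.array([.5595,-.1595])+x*A[:2,1]-y*A[:2,2]
    w=cl[np.linalg.norm(cl[...,:2]-q,axis=-1)<.004];w=w[(w[:,2]>.08)&(w[:,2]<.1)];print(x,y,len(w),np.median(w[:,2]).round(4))
s=cv2.resize(np.load("scene_g.npz")["frame"][180:260,165:260],None,fx=7,fy=7,interpolation=3);cv2.imwrite("pics/scene_g2.png",s[...,::-1])
E
```

```text
t: 15.62
position: [0.5589, -0.1605, 0.1705]
tcp_rot: [1.109, 1.269, -1.107]
wrist_force: [6.2, -0.9, 1.2]
finger_gap: 0.0124
t: 16.03
position: [0.5574, -0.16, 0.17]
tcp_rot: [1.108, 1.272, -1.11]
wrist_force: [0.3, 0.1, 0.5]
finger_gap: 0.0513
t: 16.87
position: [0.5579, -0.1601, 0.3005]
tcp_rot: [1.108, 1.27, -1.109]
wrist_force: [0.5, -0.4, -0.7]
finger_gap: 0.0512
[ 0.55789896 -0.16008731  0.30052789] 7.791521547216483 16.8667 [ 0.5 -0.4 -0.7] 0.05121186612460021
tilt: tool x [ 2.e-04 -4.e-04 -1.e+00] [ 0.66  0.38 -0.59  1.74  0.23  1.09  0.13]
shift [ 0.    0.08 -0.02] shift in final axes [ 0.    0.08 -0.02] turn [-0.  0. -0.]
-0.052 -0.05 52 0.0902
-0.052 -0.03 55 0.0902
-0.052 0.04 69 0.0903
0 -0.05 47 0.0901
0 -0.03 0 nan
0 0.04 68 0.0904
0.052 -0.05 52 0.0901
0.052 -0.03 56 0.0902
0.052 0.04 67 0.0901
  return _methods._mean(a, axis=axis, dtype=dtype,
  ret = ret.dtype.type(ret / rcount)
```

View pics/wrist_g.png

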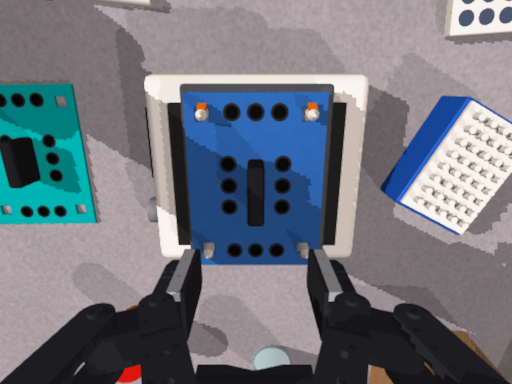

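View pics/scene_g2.png

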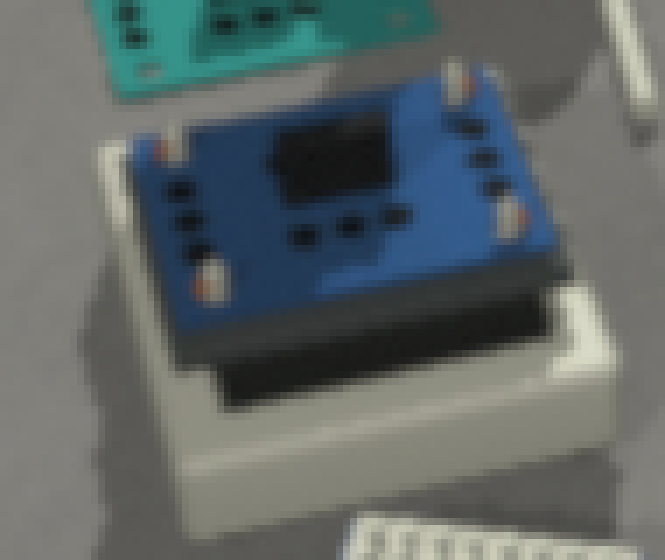

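View pics/top_g.png

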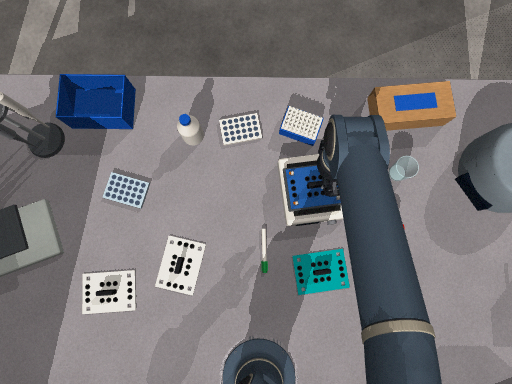

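Top face reads 0.090 everywhere, so the plate is home and level. I'll move sideways at height to view the near two catches plainly.

```bash
python3 -m creep '[[[0,0,0.5],[0,0,0]],[[0,0,1],[0,0,0]],[[0,0,1],[0,0,0]],[[0,0,1],[0,0,0]],[[0,0,1],[0,0,0]],[[0,0,1],[0,0,0]],[[0,0,1],[0,0,0]],[[0,0,1],[0,0,0]],[[0,0,0.5],[0,0,0]],[[0,0,0],[0,0,0]],[[0,0,0],[0,0,0]]]'
python3 look.py k wrist
python3 - <<'E'
import cv2
a=cv2.imread("pics/wrist_k.png")[:150,170:350];cv2.imwrite("pics/wrist_k2.png",cv2.resize(a,None,fx=4,fy=4,interpolation=3))
E
```

```text
t: 17.93
position: [0.5795, -0.3186, 0.2997]
tcp_rot: [1.109, 1.272, -1.109]
wrist_force: [0.1, 0.3, -0.4]
finger_gap: 0.0512
[ 0.57949039 -0.31864474  0.29965603] 7.7512604703070345 17.9333 [ 0.1  0.3 -0.4] 0.05119287789358562
tilt: tool x [-0.0011  0.0014 -1.    ] [ 0.8   0.5  -0.52  1.55  0.27  1.16  0.36]
shift [ 0.01  0.08 -8.02] shift in final axes [ 0.    0.09 -8.02] turn [-0.01 -0.01  0.01]
```

View pics/wrist_k2.png

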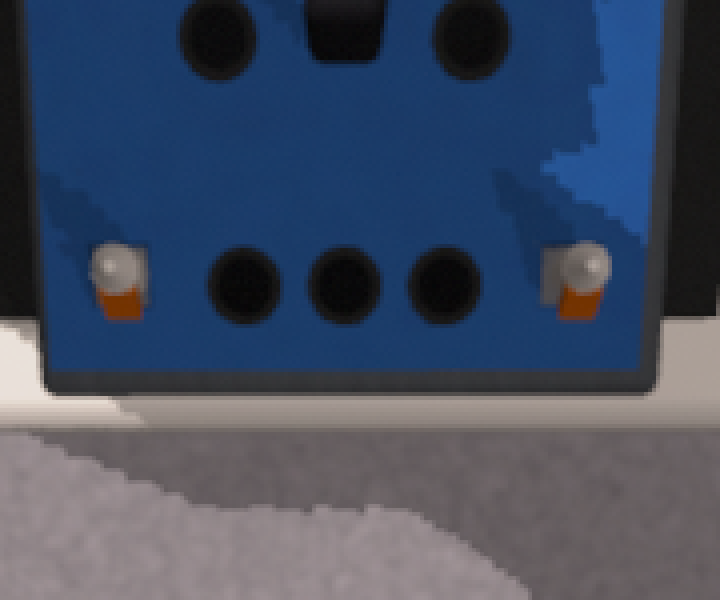

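The near two catches are also sprung out over the plate's edge, at crop (122,305) and (580,305). Handing in.

```bash
python3 -c "
from bench import r
print(r.close_job())"
```

```text
the job is handed in; nothing more can be done
None
```

The blue tube plate is clipped onto the shaker, and I handed the job in at about 18 s. I gripped it by its black bar, set its holes over the four studs, and pressed it down level through the bar instead of corner by corner.

- **Seating:** In the wrist camera's depth reading, the plate's top face reads 90.1–90.4 mm at eight of nine points spread over it. Home is 90 mm, so it sits level and fully home. The ninth point, by the grip bar, gave no reading. The plate also did not move under a further press of about 27 N.
- **Catches:** All four orange catches are sprung out over the plate; I saw each one clearly in close wrist-camera views.
- **Pressing:** The plate dropped the last roughly 6 mm quickly when the catches let go. I did not measure that speed. A side load of about 6 N during pressing was eased by a small shift.
- **Other things:** In the last top view the bystanders look to be where they started, judged by eye. The arm hid the jar in that view. The robot was touching nothing at hand-in.

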